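# Clamp the cedar roof board in the sliding jaw

## Robot

A 7-joint arm with a two-finger parallel gripper is mounted at the origin on the work surface. World frame = base frame: x ahead of the robot, y to its left, z up, the work surface at z = 0. Lengths are in m, angles in rad, forces in N, time in s.
With the tool pointing down it reaches from about 0.425 to 0.925 m from the base axis. Payload 6.8 kg.
Tool frame: the origin (TCP) lies midway between the tips of the shut fingers; the grasp point (between the pads) lies 19 mm behind it; y points along the fingers, z is the direction in which the jaws open and shut, and the axes are right-handed (so a half turn about y gives the same grasp; the last joint's range is limited). The gripper opens to 85 mm and grips with 20 to 120 N. Pads are 22 mm wide; open, the fingers measure 114 mm over their backs; the gripper's body (76 mm by 85 mm) begins 54 mm behind the grasp point. The pads swing forward as they close: fully open they stand 13 mm farther back than shut.
Start: joints at [1.117, 0.477, 0.022, 1.555, -0.011, 1.109, -0.083], TCP at [0.229, -0.635, 0.207] pointing down, gripper open.
Joint ranges: [-2.96, 2.96], [-0.34, 2.1], [-1.41, 1.46], [0.24, 2.44], [-1.37, 4.51], [0.17, 1.92], [-2.96, 2.96]. Speed limits (rad/s): [2.39, 2.39, 3.14, 3.14, 3.14, 3.14, 3.14].

## Interface

Orientations are given as a unit quaternion [w, x, y, z].
In Python, from station import bot gives the robot as it stands. The module is installed in compiled form; this text tells all that it offers.
- The arm moves only by the shell command python3 -m crank 'ROWS' [FORCE]. ROWS is JSON, a list of rows, each an object with "linear": the shift along the tool's x, y, z in m, a list of three; "dr": the turn, a rotation vector about the tool's x, y, z in degrees, a list of three; "hand": the gripper command: -1 is shut, 1 is fully open, values between are in proportion. A call has 1 to 10 rows; each row is the pose to reach, as a shift and turn from the pose commanded when the call began, along the tool's axes at that moment; what a row does not reach only later rows make up. A row lasts 1/12 s, in which the tool goes at most 41.7 mm and 7.16 degrees, less where a joint would pass 70% of its speed; a pose out of reach is approached as far as the arm can. A call with a gripper value outside its range is refused whole. The fingers move at their own pace and stop on an object; FORCE is the grip in N (left out, the last holds). Time passes only in rows, so rows that repeat a pose let the fingers close. It gives the time, the measured TCP pose, the force and the opening at its end, in the units of the state.
- bot.get_obs(): the state, without advancing time (a new reading comes with each control period).
- bot.read_camera(name): name is "scene" or "top"; returns the picture (384x512x3 uint8, blue, green, red); there is no depth.
- bot.camera_params(name): a dict with "K" (3x3 intrinsics, pixels), "R" (3x3) and "t" (3): a world point X has camera coordinates R X + t. Camera axes: x right, y down, z forward; pixel columns grow to the right and rows downward; lengths in m; the calibration is good to about 2 mm. A picture is of the moment at which its call begins. camera_params takes no time and is no camera call.
- bot.hand_in(): hands the job in, once; it reports no verdict.
Trained networks look in the newest picture that a camera, given by its name, has taken for a name from the list of things; names that differ only in an ending like _2 or _b are one class to them, and where a whole thing is asked for, a point or a joint stands for the part that bears it (a point fixed in the world has none). Each returns a list of dicts, best first, with "score" (0 to 1); they miss things now and then, are a little off and sometimes report something else, mostly with a low value. They report only what shows in the picture. A call takes as long as a camera call.
- bot.search_frame(camera, target): "extent" ([left, top, right, bottom] in pixels, round what is visible of it).
- bot.cut_out(camera, target): "pixels" (384x512 bool, what is visible of it) and "extent" ([left, top, right, bottom] in pixels, round what is visible of it).
- bot.place_of(camera, target): "xy" ([column, row] in pixels: a listed point, or the origin of a listed thing).
The state is a dict: "t": time; "q": joint angles; "joint_vel": joint speeds; "joint_torque": joint torques, N m; "eef_pos": TCP position; "tool_rot": TCP orientation; "contact_force": force on the tool from outside, world axes, zero at the start; "torque": the same for the moment, N m; "gripper_width": opening from 0.0 (shut) to 1.0 (fully open).
Only numpy, scipy, OpenCV 4.12 (cv2) and the standard library are available. Lean on these libraries where they do the work, as an engineer would, in place of code of your own. Each camera call takes 0.05 s, during which the arm holds its last target. There are 200 camera calls.

## Task

Clamp the cedar roof board in the clamping board, ready for its hinge holes to be drilled: flip the sliding jaw's cam lever up to free the jaw, then slide the jaw along until it has pushed the roof board flat and square against the fixed fence and squeezes it there with a firm push, not so hard that the soft cedar is dented. Then flip the lever fully down again so that the board stays gripped, and leave the other things on and around the clamping board where they lie.

Things in the scene. Friction and masses are not known exactly. Their poses are not given: they have to be found in the camera images.
- clamp_board: plywood clamping board screwed to the bench, 240 mm (its x) x 500 mm (its y) x 18 mm thick. Origin: centre of its underside, on the bench; x points away from the robot, y to the left along the T-track, z up. The T-track runs along y at x = 0. Everything on it stands on its top face, 18 mm above the bench
- fence: fixed hardwood fence at the left end of the track, 150 mm (x) x 40 mm (y) x 30 mm high, screwed down. Origin: middle of the lower edge of the face that looks at the jaw (clamp_board y = +100 to +135 mm: it can be screwed down anywhere there); axes as clamp_board
- fence_face (a point): middle of the fence's clamping face, 6 mm above the board's top; axes as clamp_board, so the roof board lies on its -y side
- jaw: sliding jaw on the T-track: hardwood block 84 mm (x) x 64 mm (y) x 30 mm high, a 6 mm springy cork lining on its +y side. Origin: centre of the block's underside, on the board's top; axes as clamp_board. Free, it slides only along y (+y is towards the fence), against 4 to 6 N of dry drag, and stays where it is left; with the lever down it is locked. Travel 120 mm inwards from its start
- jaw_back (a point): centre of the jaw block's outer face (the face to push on), 32 mm from the jaw's origin along -y, 15 mm above the board's top. A push here squeezes the roof board with that push less the drag of 4 to 6 N: a firm squeeze is 6 N or more, over 30 N dents the cedar. When the push is let go, the drag keeps 3 to 4 N of squeeze, and locking the lever keeps most of it
- jaw_face (a point): middle of the cork face, 38 mm from the jaw's origin along +y when not squeezed, 6 mm above the board's top; axes as clamp_board. The cork gives 1 mm per 5 N of squeeze, up to 4.5 mm, and springs back
- lever (a joint): the cam lever's angle in rad: 0 = fully down (jaw locked), level along -y of the jaw, away from the fence; grows as the tip swings up and over towards the fence: 1.57 upright, 2.0 at its stop. The cam bites below about 0.9 rad; above 1.2 the jaw is surely free. Lifting it out of the bite or pressing it into it takes 4 to 14 N at the tip; elsewhere about 1 N, and it stays where left
- lever_hinge (a point): the lever's pin, above the centre of the jaw: 44.5 mm over the jaw's origin, 62.5 mm over the bench; the pin runs along the jaw's x; axes as clamp_board
- lever_tip (a point): end of the steel lever, 105 mm from the pin along the lever and 5 mm above the pin when down; turns with the lever (its -y points outwards along it). Flat bar 14 mm wide, 8 mm thick, its last 28 mm 18 mm wide. When down it sticks out 73 mm past the jaw block's outer face, its underside 45 mm clear of the board's top
- roof_board: square of pale cedar, 120 x 120 x 12 mm, about 75 g, lying loose on the clamping board between jaw and fence, some way off the fence and a little skewed. Origin: centre of its underside; z up, x and y along its edges; at the start its x is within 0.2 rad of clamp_board's x
- hinge: zinc butt hinge lying open on the left end of the clamping board, 60 x 57 x 9 mm; must stay there. Origin: centre of its underside
- dowel: birch perch dowel 12 mm thick, 90 mm long, lying on the left end of the clamping board; must stay there. Origin: under its middle
- screwdriver: screwdriver lying on the bench right of the clamping board; must stay there. Origin: centre of its underside
- try_square: try square lying flat on the bench in front, to the left, 110 x 155 x 18 mm; must stay there. Origin: under the middle of its wooden stock
- glue: white glue bottle, 56 mm across, 150 mm tall, standing to the left; must stay upright in place. Origin: centre of its underside
- screw_jar: glass jar with a steel lid, 68 mm across, 85 mm tall, standing to the left; must stay in place. Origin: centre of its underside
- mug: white mug, 80 mm across, 92 mm tall, standing to the left; must stay in place. Origin: centre of its underside

How it is judged:
On the way, in this order (a step that is already met when the one before it is completed fails the run):
1. the cam lever is flipped up and the jaw is free (value of joint lever above 1.2 rad), for 0.2 s.
2. with the lever up, the jaw is pushed up firmly: it squeezes the roof board against the fence with 6 N or more (contact force between jaw and roof_board above 6 N and contact force between fence and roof_board above 4 N and value of joint lever above 1 rad), for 0.1 s.
3. the lever is flipped fully down (value of joint lever below 0.12 rad), for 0.2 s.
At the end, for the whole second after the job is handed in: The lever is fully down (below 0.12 rad); the roof board lies flat (0.03 rad), square to the fence (0.03 rad), against it (within 2 mm) and within 30 mm of the track's middle, at rest and still gripped: the jaw presses on it with more than 1.5 N and it presses on the fence with more than 1 N (value of joint lever below 0.12 rad and contact force between jaw and roof_board above 1.5 N and contact force between fence and roof_board above 1 N and y of roof_board in the frame of fence_face above -0.062 m and x of roof_board in the frame of fence_face between -0.03 and 0.03 m and angle between the y axis of roof_board and the y axis of clamp_board, either way round below 0.03 rad and angle between roof_board's own z axis and vertical below 0.03 rad and linear speed of roof_board below 0.01 m/s); the robot touches nothing.
It fails at once if the cedar is dented: the jaw or the fence presses on the roof board with more than 30 N (contact force between any of jaw, fence and roof_board above 30 N).
It fails at once if the hinge or the dowel on the board is moved more than 20 mm (distance of any of hinge, dowel from where it was at the start of the episode above 0.02 m).
It fails at once if a thing on the bench is moved more than 20 mm (distance of any of screwdriver, try_square, glue, screw_jar, mug from where it was at the start of the episode above 0.02 m).
It also fails if it takes over 59 s, if anything falls off the work surface, if the arm or the gripper's body presses on something with over 40 N, if the wrist force passes 120 N, or if a joint passes its speed limit or range.

## Working session

There is one attempt and no reset: what is moved stays moved. The work goes in short steps, Python scripts to look and compute and a shell command to move; the robot and the scene stay as the last step left them, time stands still between calls to the robot, and variables do not carry over. Pictures are saved under pics/ and viewed, about 8 in all and at most 12, crops included, and the job is handed in when it is done.

```bash
mkdir -p pics
cat > h.py <<'E'
import numpy as np, cv2
from station import bot
from scipy.spatial.transform import Rotation as Rn
def ray(cam,uv):
    p=bot.camera_params(cam);K,R,t=map(np.array,(p["K"],p["R"],p["t"]))
    d=R.T@np.linalg.inv(K)@np.array([uv[0],uv[1],1.]);return -R.T@t,d
def at_z(cam,uv,z):
    c,d=ray(cam,uv);return c+d*(z-c[2])/d[2]
def proj(cam,X):
    p=bot.camera_params(cam);x=np.array(p["K"])@(np.array(p["R"])@np.array(X)+np.array(p["t"]));return x[:2]/x[2]
def rot():
    q=bot.get_obs()["tool_rot"];return Rn.from_quat([q[1],q[2],q[3],q[0]]).as_matrix()
E
python3 - <<'E'
from h import *
np.set_printoptions(precision=4,suppress=True)
for c in("top","scene"):
    cv2.imwrite(f"pics/{c}0.png",cv2.resize(bot.read_camera(c),(768,576)))
Z={"lever_tip":.0675,"lever_hinge":.0625,"jaw_back":.033,"jaw_face":.024,"fence_face":.024,"roof_board":.018,"clamp_board":0,"fence":.018,"jaw":.018}
for n,z in Z.items():
  for c in("top","scene"):
    r=bot.place_of(c,n)
    for k in r[:1]: print(n,c,k["score"],np.array(k["xy"]),at_z(c,k["xy"],z))
print(rot());o=bot.get_obs();print(o)
E
```

```text
lever_tip top 0.44 [335.5 164.7] [ 0.5734 -0.2438  0.0675]
lever_tip scene 0.55 [164.6 178.5] [ 0.5769 -0.2499  0.0675]
lever_hinge top 0.56 [305.1 171.5] [ 0.5492 -0.1438  0.0625]
lever_hinge scene 0.72 [198.2 189.5] [ 0.5551 -0.144   0.0625]
jaw_back top 0.73 [312.6 175.8] [ 0.5411 -0.1732  0.033 ]
jaw_back scene 0.69 [192.2 192. ] [ 0.5577 -0.1671  0.033 ]
jaw_face top 0.59 [292.6 177.1] [ 0.5369 -0.1062  0.024 ]
jaw_face scene 0.65 [213.  200.3] [ 0.5457 -0.1005  0.024 ]
fence_face top 0.59 [238.9 181.4] [0.5178 0.0776 0.024 ]
fence_face scene 0.77 [272.9 220.2] [0.5121 0.0884 0.024 ]
roof_board top 0.67 [264.9 184.4] [ 0.5104 -0.0118  0.018 ]
roof_board scene 0.82 [247.8 208.1] [0.5119 0.002  0.018 ]
clamp_board top 0.88 [270.7 181.4] [ 0.5247 -0.0322  0.    ]
clamp_board scene 0.86 [232.  215.2] [ 0.5489 -0.0315  0.    ]
fence top 0.83 [238.1 180.3] [0.5227 0.0808 0.018 ]
fence scene 0.95 [271.2 216.9] [0.502  0.0773 0.018 ]
jaw top 0.91 [305.9 171.3] [ 0.5595 -0.1525  0.018 ]
jaw scene 0.89 [201.3 197.4] [ 0.5526 -0.1389  0.018 ]
[[-0.9408  0.      0.3389]
 [-0.3389 -0.0001 -0.9408]
 [-0.     -1.      0.0001]]
{'t': 1.0, 'q': array([ 1.1169,  0.477 ,  0.0224,  1.5554, -0.0115,  1.1093, -0.0831]), 'joint_vel': array([-0.0002,  0.0008,  0.001 , -0.0006, -0.0009, -0.0007, -0.0012]), 'joint_torque': array([ -0.0007, -59.6342,   1.606 , -28.1552,   0.0124,   0.0015,
        -0.    ]), 'eef_pos': array([ 0.2288, -0.6351,  0.2066]), 'tool_rot': array([-0.1217,  0.1216, -0.6965,  0.6966]), 'contact_force': array([-0.9709,  0.6179, -0.6137]), 'torque': array([ 0.0008, -0.0478,  0.0234]), 'gripper_width': 0.9995677193176644}
```

View pics/top0.png

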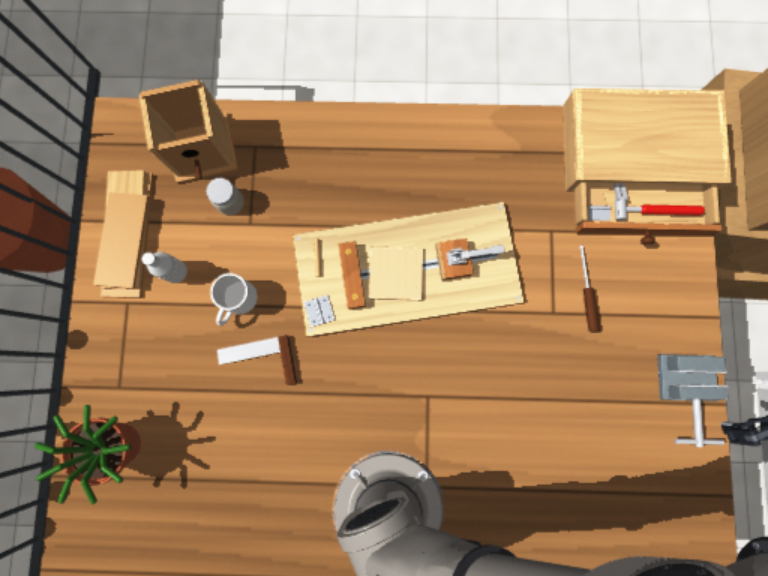

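View pics/scene0.png

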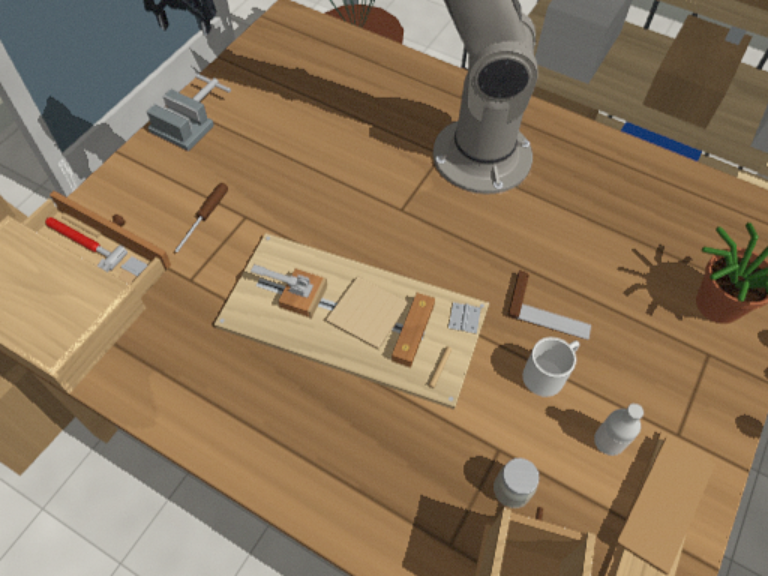

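The top view shows the clamp board with corners at about (197,157), (337,135), (349,201) and (205,223) in camera pixels. The lever points right (-y) over the jaw at about (305,172). The roof board lies near (265,183) and is nearly square. The scene view agrees.

Run:
```python
from h import *
np.set_printoptions(precision=4,suppress=True)
for c in("top","scene"):
  bot.read_camera(c)
  for n,z in(("clamp_board",.018),("roof_board",.030),("fence",.048)):
    r=bot.cut_out(c,n)
    if not r: continue
    m=r[0]["pixels"].astype(np.uint8)
    ct=max(cv2.findContours(m,0,1)[0],key=cv2.contourArea)[:,0,:]
    hull=cv2.convexHull(ct)[:,0,:]
    P=np.array([at_z(c,p,z)[:2] for p in hull],np.float32)*1000
    (cx,cy),wh,a=cv2.minAreaRect(P);print(c,n,cx,cy,wh,a)
  r=bot.cut_out(c,"lever_tip")
  if r:
    m=r[0]["pixels"];v,u=np.nonzero(m);P=np.array([at_z(c,(a,b),.07)[:2] for a,b in zip(u,v)])
    print(c,"lever",r[0]["score"],r[0]["extent"],P.mean(0),cv2.minAreaRect((P*1000).astype(np.float32)))
```

```text
top clamp_board 531.0704956054688 -32.3232421875 (241.7914276123047, 497.8863830566406) 10.313718795776367
top roof_board 516.9957885742188 -9.998756408691406 (117.82355499267578, 125.89143371582031) 1.2478057146072388
top fence 518.0437622070312 515.0603637695312 (109.36949920654297, 59.31061553955078) 69.62686920166016
top lever 0.57 [299.8, 164.1, 332.5, 174.6] [ 0.5598 -0.1857] ((559.33251953125, -187.47476196289062), (21.813310623168945, 116.17877197265625), 9.010100364685059)
scene clamp_board 537.2433471679688 -29.679351806640625 (249.5566864013672, 501.9890441894531) 10.51710319519043
scene roof_board 522.772216796875 -4.300838470458984 (122.43799591064453, 124.43507385253906) 89.82522583007812
scene fence 517.8240356445312 98.89601135253906 (159.95639038085938, 41.64067840576172) 10.264127731323242
scene lever 0.57 [165.8, 176.0, 207.4, 192.5] [ 0.5625 -0.1811] ((563.4663696289062, -183.47650146484375), (25.57036590576172, 119.08233642578125), 9.761922836303711)
```

```bash
cat >> h.py <<'E'
# board frame
O=np.array([.533,-.031,0.]);yaw=np.radians(10.3)
B=np.array([[np.cos(yaw),-np.sin(yaw),0],[np.sin(yaw),np.cos(yaw),0],[0,0,1]])
def goal(tcp_b,tilt):
    """tcp in board frame, tilt deg (+: tool points towards +y). prints linear [mm] and dr to type"""
    o=bot.get_obs();R=rot()
    R0=np.column_stack([-B[:,1],-B[:,2],B[:,0]])
    Rg=R0@Rn.from_rotvec([0,0,np.radians(tilt)]).as_matrix()
    d=O+B@np.array(tcp_b)-o["eef_pos"]
    print("linear mm",(R.T@d*1000).round(1),"dr",np.degrees(Rn.from_matrix(R.T@Rg).as_rotvec()).round(2))
def here():
    o=bot.get_obs();R=B.T@rot()
    print("t",round(o["t"],2),"tcp_b",(B.T@(o["eef_pos"]-O)*1000).round(1),"F_b",(B.T@o["contact_force"]).round(1),"w",round(o["gripper_width"],3),"point",R[:,1].round(3),"z",R[:,2].round(3))
E
python3 -m crank '[{"linear":[-0.228,0,-0.13],"dr":[0,-40,0],"hand":0.2},{"linear":[-0.228,0,-0.13],"dr":[0,-40,0],"hand":0.2},{"linear":[-0.228,0,-0.13],"dr":[0,-40,0],"hand":0.2},{"linear":[-0.228,0,-0.13],"dr":[0,-40,0],"hand":0.2},{"linear":[-0.228,0,-0.13],"dr":[0,-40,0],"hand":0.2},{"linear":[-0.228,0,-0.13],"dr":[0,-40,0],"hand":0.2},{"linear":[-0.228,0,-0.13],"dr":[0,-40,0],"hand":0.2},{"linear":[-0.228,0,-0.13],"dr":[0,-40,0],"hand":0.2}]' 40
python3 -c "
from h import *
here();goal([0,-.216,.15],30)"
```

```text
t: 2.17
eef_pos: [0.4034, -0.431, 0.207]
tool_rot: [0.356, -0.354, 0.612, -0.612]
contact_force: [0.1, 0.0, 0.8]
gripper_width: 0.603
t 2.17 tcp_b [-199.1 -370.4  207. ] F_b [ 0.1 -0.   0.8] w 0.603 point [ 0.002  0.001 -1.   ] z [ 0.766 -0.643  0.001]
linear mm [-246.2   57.6   53. ] dr [-10.58 -39.08  28.65]
```

```bash
python3 -m crank '[{"linear":[-0.246,0.058,0.053],"dr":[-10.58,-39.08,28.65],"hand":0.2},{"linear":[-0.246,0.058,0.053],"dr":[-10.58,-39.08,28.65],"hand":0.2},{"linear":[-0.246,0.058,0.053],"dr":[-10.58,-39.08,28.65],"hand":0.2},{"linear":[-0.246,0.058,0.053],"dr":[-10.58,-39.08,28.65],"hand":0.2},{"linear":[-0.246,0.058,0.053],"dr":[-10.58,-39.08,28.65],"hand":0.2},{"linear":[-0.246,0.058,0.053],"dr":[-10.58,-39.08,28.65],"hand":0.2},{"linear":[-0.246,0.058,0.053],"dr":[-10.58,-39.08,28.65],"hand":0.2},{"linear":[-0.246,0.058,0.053],"dr":[-10.58,-39.08,28.65],"hand":0.2},{"linear":[-0.246,0.058,0.053],"dr":[-10.58,-39.08,28.65],"hand":0.2}]'
python3 - <<'E'
from h import *
here();goal([0,-.1985,.0505],30)
for c in("top","scene"):
    im=bot.read_camera(c)
    for n,z in(("lever_tip",.0675),("lever_hinge",.0625)):
        for k in bot.place_of(c,n)[:1]: print(n,c,k["score"],(B.T@(at_z(c,k["xy"],z)-O)*1000).round(1))
    u,v=map(int,proj(c,O+B@np.array([0,-.2,.07])));
    for X in([0,-.2196,.0675],[0,-.1146,.0625]):
        cv2.circle(im,tuple(int(q) for q in proj(c,O+B@np.array(X))),1,(0,0,255),-1)
    a=im[max(v-60,0):v+60,max(0,u-80):u+80];cv2.imwrite(f"pics/{c}1.png",cv2.resize(a,None,fx=4,fy=4))
i=[cv2.imread(f"pics/{c}1.png") for c in("top","scene")]
i=[cv2.resize(k,(400,300)) for k in i];cv2.imwrite("pics/c1.png",np.hstack(i))
E
```

```text
t: 2.92
eef_pos: [0.5682, -0.2512, 0.1467]
tool_rot: [0.638, -0.405, 0.582, -0.3]
contact_force: [-0.6, -0.5, 0.4]
gripper_width: 0.601
t 2.92 tcp_b [  -4.7 -222.9  146.7] F_b [-0.7 -0.4  0.4] w 0.601 point [ 0.001  0.499 -0.866] z [ 1.    -0.011 -0.005]
linear mm [26.8 95.5  4.9] dr [-0.08 -0.7   0.05]
lever_tip top 0.54 [   9.3 -214.    67.5]
lever_hinge top 0.67 [   7.6 -106.2   62.5]
lever_tip scene 0.47 [   2.2 -221.4   67.5]
lever_hinge scene 0.61 [  10.4 -106.    62.5]
```

View pics/c1.png

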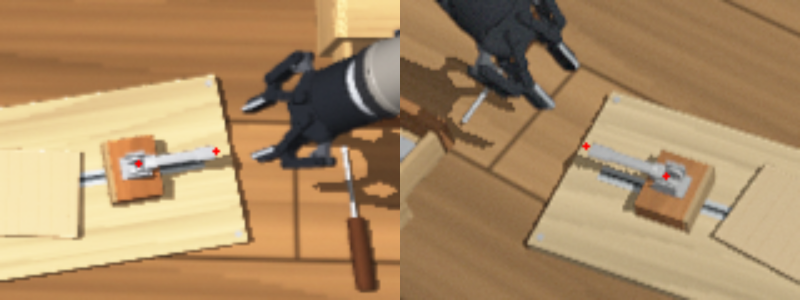

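Both views put the red marks on the lever's hinge and end, so the frame is good. Now I'll grip the tip.

```bash
python3 -m crank '[{"linear":[0.026,0.02,0.007],"dr":[0,-0.7,0],"hand":0.2},{"linear":[0.025,0.055,0.007],"dr":[0,-0.7,0],"hand":0.2},{"linear":[0.025,0.08,0.007],"dr":[0,-0.7,0],"hand":0.2},{"linear":[0.025,0.096,0.007],"dr":[0,-0.7,0],"hand":0.2},{"linear":[0.025,0.096,0.007],"dr":[0,-0.7,0],"hand":0.2},{"linear":[0.025,0.096,0.007],"dr":[0,-0.7,0],"hand":-1},{"linear":[0.025,0.096,0.007],"dr":[0,-0.7,0],"hand":-1},{"linear":[0.025,0.096,0.007],"dr":[0,-0.7,0],"hand":-1},{"linear":[0.025,0.096,0.007],"dr":[0,-0.7,0],"hand":-1},{"linear":[0.025,0.096,0.007],"dr":[0,-0.7,0],"hand":-1}]' 40
python3 -c "
from h import *
here()"
```

```text
t: 4.05
eef_pos: [0.5717, -0.2237, 0.054]
tool_rot: [0.643, -0.407, 0.576, -0.298]
contact_force: [0.3, -1.6, 2.4]
gripper_width: 0.007
t 4.05 tcp_b [   3.6 -196.5   54. ] F_b [ 0.  -1.7  2.4] w 0.007 point [ 0.004  0.497 -0.868] z [1.    0.002 0.005]
```

Run:
```python
from h import *
i=[]
for c in("top","scene"):
    im=bot.read_camera(c)
    for k in bot.place_of(c,"lever_tip")[:1]: print(c,k["score"],(B.T@(at_z(c,k["xy"],.0675)-O)*1000).round(1))
    u,v=map(int,proj(c,O+B@np.array([0,-.18,.07])))
    i.append(cv2.resize(im[v-36:v+36,u-48:u+48],(400,300),interpolation=2))
cv2.imwrite("pics/c2.png",np.hstack(i))
```

```text
top 0.67 [  15.1 -222.9   67.5]
scene 0.5 [  -8.  -218.7   67.5]
```

View pics/c2.png

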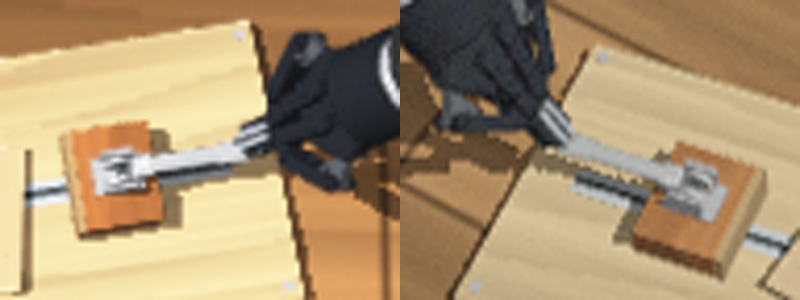

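The fingers closed just outside the lever's end, so they missed. I'll back off, open, and go about 17 mm further in and a little lower.

```bash
python3 -m crank '[{"linear":[0,-0.04,0],"dr":[0,0,0],"hand":0.2},{"linear":[0,-0.06,0],"dr":[0,0,0],"hand":0.2},{"linear":[-0.015,-0.06,-0.004],"dr":[0,0,0],"hand":0.2},{"linear":[-0.015,-0.06,-0.004],"dr":[0,0,0],"hand":0.2},{"linear":[-0.015,-0.06,-0.004],"dr":[0,0,0],"hand":0.2},{"linear":[-0.015,-0.03,-0.004],"dr":[0,0,0],"hand":0.2},{"linear":[-0.015,-0.01,-0.004],"dr":[0,0,0],"hand":0.2},{"linear":[-0.015,0.012,-0.004],"dr":[0,0,0],"hand":0.2},{"linear":[-0.015,0.012,-0.004],"dr":[0,0,0],"hand":0.2}]' 40
python3 -c "
from h import *
here()"
python3 -m crank '[{"linear":[0,0,0],"dr":[0,0,0],"hand":-1},{"linear":[0,0,0],"dr":[0,0,0],"hand":-1},{"linear":[0,0,0],"dr":[0,0,0],"hand":-1},{"linear":[0,0,0],"dr":[0,0,0],"hand":-1},{"linear":[0,0,0],"dr":[0,0,0],"hand":-1}]' 40
python3 -c "
from h import *
here()"
```

```text
t: 5.0
eef_pos: [0.56, -0.2004, 0.0456]
tool_rot: [0.643, -0.408, 0.579, -0.293]
contact_force: [-0.2, 1.0, -0.7]
gripper_width: 0.598
t 5.0 tcp_b [  -3.7 -171.5   45.6] F_b [-0.   1.  -0.7] w 0.598 point [-0.006  0.505 -0.863] z [ 1.     0.007 -0.003]
t: 5.42
eef_pos: [0.5644, -0.2058, 0.0509]
tool_rot: [0.643, -0.407, 0.576, -0.298]
contact_force: [0.5, -2.4, 2.2]
gripper_width: 0.174
t 5.42 tcp_b [  -0.4 -177.6   50.9] F_b [ 0.1 -2.5  2.2] w 0.174 point [ 0.004  0.497 -0.868] z [1.    0.002 0.005]
```

Run:
```python
from h import *
R=B.T@rot();o=bot.get_obs();T=B.T@(o["eef_pos"]-O)
H=np.array([T[0],-.108,.0625]);a=R[:,1];G=T-.019*a
n=15
for k in range(1,n+1):
    th=np.radians(100*k/n);ph=-65*k/n
    d=G-H;c,s=np.cos(th),np.sin(th)
    g=H+np.array([d[0],c*d[1]+s*d[2],-s*d[1]+c*d[2]])
    Rk=R@Rn.from_rotvec([0,0,np.radians(ph)]).as_matrix()
    t=g+.019*Rk[:,1]
    print(k,round(np.degrees(th),1),(R.T@(t-T)).round(4),round(ph,1))
```

```text
1 6.7 [-0.0041 -0.0074  0.0001] -4.3
2 13.3 [-0.009  -0.0143  0.0001] -8.7
3 20.0 [-0.0146 -0.0205  0.0002] -13.0
4 26.7 [-0.0209 -0.0259  0.0002] -17.3
5 33.3 [-0.0278 -0.0305  0.0003] -21.7
6 40.0 [-0.0351 -0.0343  0.0003] -26.0
7 46.7 [-0.0428 -0.0371  0.0003] -30.3
8 53.3 [-0.0508 -0.0389  0.0004] -34.7
9 60.0 [-0.0588 -0.0398  0.0004] -39.0
10 66.7 [-0.0669 -0.0396  0.0005] -43.3
11 73.3 [-0.0748 -0.0385  0.0005] -47.7
12 80.0 [-0.0826 -0.0365  0.0005] -52.0
13 86.7 [-0.09   -0.0335  0.0005] -56.3
14 93.3 [-0.0969 -0.0297  0.0005] -60.7
15 100.0 [-0.1033 -0.025   0.0006] -65.0
```

```bash
python3 -m crank '[{"linear":[-0.004,-0.0075,0],"dr":[0,0,-4.3],"hand":-1},{"linear":[-0.009,-0.0145,0],"dr":[0,0,-8.7],"hand":-1},{"linear":[-0.0145,-0.0205,0],"dr":[0,0,-13],"hand":-1},{"linear":[-0.021,-0.026,0],"dr":[0,0,-17.3],"hand":-1},{"linear":[-0.028,-0.0305,0],"dr":[0,0,-21.7],"hand":-1},{"linear":[-0.028,-0.0305,0],"dr":[0,0,-21.7],"hand":-1}]'
cat > arc.py <<'E'
from h import *
import sys
here()
R=B.T@rot();o=bot.get_obs();T=B.T@(o["eef_pos"]-O)
hy=float(sys.argv[1]);tot=float(sys.argv[2]);tt=float(sys.argv[3]);n=int(sys.argv[4])
H=np.array([T[0],hy,.0625]);G=T-.019*R[:,1];d=G-H
print("grasp r",np.linalg.norm(d),"ang",np.degrees(np.arctan2(d[2],-d[1])))
for k in range(1,n+1):
    th=np.radians(tot*k/n);ph=tt*k/n;c,s=np.cos(th),np.sin(th)
    g=H+np.array([d[0],c*d[1]+s*d[2],-s*d[1]+c*d[2]])
    Rk=R@Rn.from_rotvec([0,0,np.radians(ph)]).as_matrix()
    print(k,(R.T@(g+.019*Rk[:,1]-T)).round(4),round(ph,1))
E
python3 arc.py -.108 66 -43 10
```

```text
t: 5.92
eef_pos: [0.5623, -0.1942, 0.0938]
tool_rot: [0.576, -0.511, 0.486, -0.414]
contact_force: [0.5, -1.6, 0.8]
gripper_width: 0.171
t 5.92 tcp_b [  -0.3 -165.8   93.8] F_b [ 0.2 -1.7  0.8] w 0.171 point [ 0.004  0.136 -0.991] z [1.    0.008 0.006]
grasp r 0.07848089565372438 ang 39.66569203640416
1 [-0.0056 -0.0058  0.0001] -4.3
2 [-0.0118 -0.0108  0.0002] -8.6
3 [-0.0185 -0.015   0.0003] -12.9
4 [-0.0256 -0.0184  0.0004] -17.2
5 [-0.0331 -0.0209  0.0004] -21.5
6 [-0.0408 -0.0224  0.0005] -25.8
7 [-0.0486 -0.023   0.0006] -30.1
8 [-0.0563 -0.0227  0.0007] -34.4
9 [-0.064  -0.0214  0.0008] -38.7
10 [-0.0714 -0.0192  0.0008] -43.0
```

```bash
python3 -m crank '[{"linear":[-0.0055,-0.006,0],"dr":[0,0,-4.3],"hand":-1},{"linear":[-0.012,-0.011,0],"dr":[0,0,-8.6],"hand":-1},{"linear":[-0.0185,-0.015,0],"dr":[0,0,-12.9],"hand":-1},{"linear":[-0.0255,-0.0185,0],"dr":[0,0,-17.2],"hand":-1},{"linear":[-0.033,-0.021,0],"dr":[0,0,-21.5],"hand":-1},{"linear":[-0.041,-0.0225,0],"dr":[0,0,-25.8],"hand":-1},{"linear":[-0.0485,-0.023,0],"dr":[0,0,-30],"hand":-1},{"linear":[-0.0565,-0.0225,0],"dr":[0,0,-34.4],"hand":-1},{"linear":[-0.064,-0.0215,0],"dr":[0,0,-38.7],"hand":-1},{"linear":[-0.0715,-0.019,0],"dr":[0,0,-43],"hand":-1}]'
python3 arc.py -.108 0 0 1
python3 - <<'E'
from h import *
i=[]
for c in("top","scene"):
    im=bot.read_camera(c)
    u,v=map(int,proj(c,O+B@np.array([0,-.12,.1])))
    i.append(cv2.resize(im[v-48:v+48,u-64:u+64],(400,300),interpolation=2))
cv2.imwrite("pics/c3.png",np.hstack(i))
E
```

```text
t: 6.75
eef_pos: [0.5503, -0.1287, 0.1206]
tool_rot: [-0.384, 0.652, -0.267, 0.597]
contact_force: [0.6, -2.6, -7.8]
gripper_width: 0.162
t 6.75 tcp_b [ -0.4 -99.2 120.6] F_b [ 0.1 -2.7 -7.8] w 0.162 point [ 0.007 -0.574 -0.819] z [1.    0.003 0.007]
grasp r 0.07627159177275032 ang 104.94815510815003
1 [0. 0. 0.] 0.0
```

View pics/c3.png

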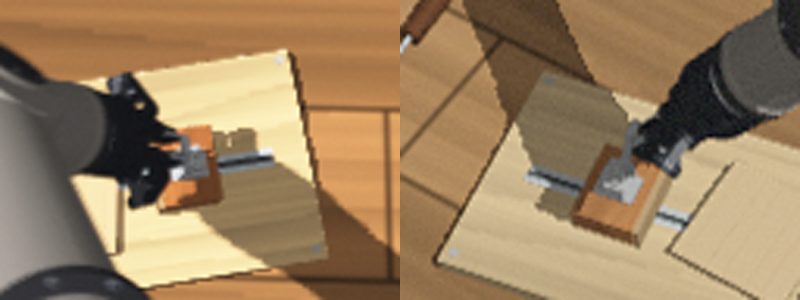

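Both views show the lever upright, leaning slightly towards the fence, held by the fingers. The jaw has not moved. I'll release it and retreat.

```bash
python3 -m crank '[{"linear":[0,0,0],"dr":[0,0,0],"hand":0.3},{"linear":[0,0,0],"dr":[0,0,0],"hand":0.3},{"linear":[0,0,0],"dr":[0,0,0],"hand":0.3},{"linear":[0,-0.03,0],"dr":[0,0,0],"hand":0.3},{"linear":[0,-0.07,0],"dr":[0,0,0],"hand":0.3},{"linear":[0,-0.11,0],"dr":[0,0,0],"hand":0.3},{"linear":[0,-0.15,0],"dr":[0,0,0],"hand":0.3},{"linear":[0,-0.15,0],"dr":[0,0,5],"hand":-1}]'
python3 - <<'E'
from h import *
here();goal([0,-.26,.25],25)
i=[]
for c in("top","scene"):
    im=bot.read_camera(c)
    for n,z in(("jaw_back",.033),("jaw",.018),("lever_hinge",.0625),("fence_face",.024)):
        for k in bot.place_of(c,n)[:1]: print(n,c,k["score"],(B.T@(at_z(c,k["xy"],z)-O)*1000).round(1))
E
```

```text
t: 7.52
eef_pos: [0.5356, -0.0354, 0.2469]
tool_rot: [-0.416, 0.639, -0.294, 0.576]
contact_force: [1.1, 0.4, -0.0]
gripper_width: 0.526
t 7.52 tcp_b [  1.8  -4.8 246.9] F_b [ 1.1  0.2 -0. ] w 0.526 point [ 0.017 -0.492 -0.87 ] z [1.    0.015 0.011]
linear mm [223.7 122.8  -5.6] dr [-0.67  0.87 54.47]
jaw_back top 0.72 [   1.5 -140.    33. ]
jaw top 0.61 [  -2.8 -111.1   18. ]
lever_hinge top 0.51 [  -5.  -110.    62.5]
fence_face top 0.3 [  -2.4 -104.8   24. ]
jaw_back scene 0.33 [227.2 379.6  33. ]
jaw scene 0.81 [  -1.3 -110.6   18. ]
lever_hinge scene 0.49 [  11.1 -106.    62.5]
fence_face scene 0.88 [  6.2 118.4  24. ]
```

```bash
python3 -m crank '[{"linear":[0.224,0.123,-0.006],"dr":[-0.67,0.87,54.5],"hand":-1},{"linear":[0.224,0.123,-0.006],"dr":[-0.67,0.87,54.5],"hand":-1},{"linear":[0.224,0.123,-0.006],"dr":[-0.67,0.87,54.5],"hand":-1},{"linear":[0.224,0.123,-0.006],"dr":[-0.67,0.87,54.5],"hand":-1},{"linear":[0.224,0.123,-0.006],"dr":[-0.67,0.87,54.5],"hand":-1},{"linear":[0.224,0.123,-0.006],"dr":[-0.67,0.87,54.5],"hand":-1},{"linear":[0.224,0.123,-0.006],"dr":[-0.67,0.87,54.5],"hand":-1},{"linear":[0.224,0.123,-0.006],"dr":[-0.67,0.87,54.5],"hand":-1},{"linear":[0.224,0.123,-0.006],"dr":[-0.67,0.87,54.5],"hand":-1},{"linear":[0.224,0.123,-0.006],"dr":[-0.67,0.87,54.5],"hand":-1}]'
python3 -c "
from h import *
here();goal([.002,-.175,.031],25)"
```

```text
t: 8.85
eef_pos: [0.5716, -0.3019, 0.2429]
tool_rot: [0.621, -0.429, 0.567, -0.329]
contact_force: [-1.1, 0.1, 0.1]
gripper_width: -0.001
t 8.85 tcp_b [ -10.5 -273.4  242.9] F_b [-1.1  0.3  0.1] w -0.001 point [-0.003  0.422 -0.907] z [ 1.    -0.02  -0.013]
linear mm [-1.000e-01  2.336e+02  1.320e+01] dr [ 0.17 -1.33  0.05]
```

```bash
python3 -m crank '[{"linear":[0,0.04,0.01],"dr":[0.2,-1.3,0],"hand":-1},{"linear":[0,0.08,0.013],"dr":[0.2,-1.3,0],"hand":-1},{"linear":[0,0.12,0.013],"dr":[0.2,-1.3,0],"hand":-1},{"linear":[0,0.16,0.013],"dr":[0.2,-1.3,0],"hand":-1},{"linear":[0,0.19,0.013],"dr":[0.2,-1.3,0],"hand":-1},{"linear":[0,0.22,0.013],"dr":[0.2,-1.3,0],"hand":-1},{"linear":[0,0.233,0.013],"dr":[0.2,-1.3,0],"hand":-1},{"linear":[0,0.233,0.013],"dr":[0.2,-1.3,0],"hand":-1},{"linear":[0,0.233,0.013],"dr":[0.2,-1.3,0],"hand":-1}]'
python3 -c "
from h import *
here();goal([.002,-.100,.031],25)"
```

```text
t: 9.6
eef_pos: [0.5695, -0.1983, 0.0361]
tool_rot: [0.631, -0.434, 0.555, -0.325]
contact_force: [0.9, -1.2, 0.2]
gripper_width: 0.001
t 9.6 tcp_b [   6.  -171.1   36.1] F_b [ 0.6 -1.3  0.2] w 0.001 point [ 0.002  0.418 -0.909] z [1.    0.009 0.006]
linear mm [-62.5  34.4  -3.4] dr [-0.11  0.61  0.3 ]
```

```bash
python3 -m crank '[{"linear":[-0.006,0.003,-0.003],"dr":[0,0.6,0],"hand":-1},{"linear":[-0.012,0.008,-0.0035],"dr":[0,0.6,0],"hand":-1},{"linear":[-0.018,0.012,-0.0035],"dr":[0,0.6,0],"hand":-1},{"linear":[-0.024,0.015,-0.0035],"dr":[0,0.6,0],"hand":-1},{"linear":[-0.03,0.018,-0.0035],"dr":[0,0.6,0],"hand":-1},{"linear":[-0.036,0.021,-0.0035],"dr":[0,0.6,0],"hand":-1},{"linear":[-0.042,0.024,-0.0035],"dr":[0,0.6,0],"hand":-1},{"linear":[-0.048,0.027,-0.0035],"dr":[0,0.6,0],"hand":-1},{"linear":[-0.053,0.03,-0.0035],"dr":[0,0.6,0],"hand":-1},{"linear":[-0.057,0.032,-0.0035],"dr":[0,0.6,0],"hand":-1}]'
python3 - <<'E'
from h import *
here();goal([.002,-.082,.031],25)
i=[]
for c in("top","scene"):
    im=bot.read_camera(c)
    for n,z in(("jaw_back",.033),("jaw",.018),("jaw_face",.024),("fence_face",.024),("roof_board",.018)):
        for k in bot.place_of(c,n)[:1]: print(n,c,k["score"],(B.T@(at_z(c,k["xy"],z)-O)*1000).round(1))
    u,v=map(int,proj(c,O+B@np.array([0,0,.03])))
    i.append(cv2.resize(im[v-54:v+54,u-72:u+72],(400,300),interpolation=2))
cv2.imwrite("pics/c4.png",np.hstack(i))
E
```

```text
t: 10.43
eef_pos: [0.5543, -0.1377, 0.0303]
tool_rot: [0.627, -0.432, 0.558, -0.329]
contact_force: [0.4, -5.6, 2.6]
gripper_width: -0.0
t 10.43 tcp_b [   1.8 -108.8   30.3] F_b [-0.6 -5.6  2.6] w -0.0 point [ 0.005  0.415 -0.91 ] z [ 1.    -0.004  0.003]
linear mm [-24.6  10.5   0. ] dr [-0.27 -0.16  0.49]
jaw_back top 0.67 [  -2.5 -129.6   33. ]
jaw top 0.73 [ -7.  -90.4  18. ]
jaw_face top 0.66 [  4.4 113.7  24. ]
fence_face top 0.56 [  3.8 116.3  24. ]
roof_board top 0.92 [-18.8  36.1  18. ]
jaw_back scene 0.83 [  -1.6 -128.2   33. ]
jaw scene 0.57 [  7.6 -97.8  18. ]
jaw_face scene 0.55 [ -1.3 -59.1  24. ]
fence_face scene 0.91 [  1.6 112.5  24. ]
roof_board scene 0.61 [-15.8  32.7  18. ]
```

View pics/c4.png

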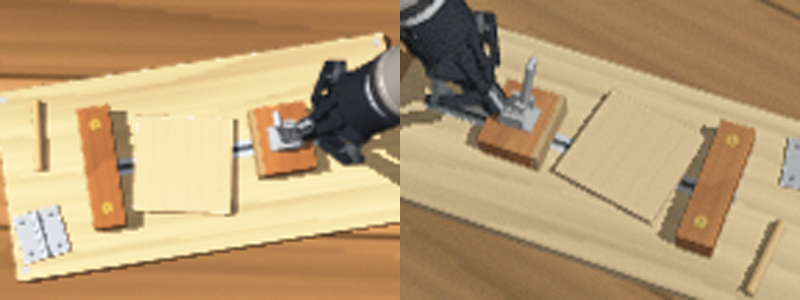

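The top view shows the jaw well short of the roof board, with the fingers around the lever's base. The measured TCP and the jaw position disagree, so I'll mark the TCP in a closer crop.

Run:
```python
from h import *
here();print(bot.get_obs()["q"].round(3))
i=[]
p=bot.get_obs()["eef_pos"];a=rot()[:,1]
for c in("top","scene"):
    im=bot.read_camera(c)
    u,v=map(int,proj(c,p)); s=10
    w=cv2.resize(im[v-30:v+30,u-40:u+40],(400,300),interpolation=2)
    for X,col in((p,(0,0,255)),(p-.073*a,(0,255,0)),(O+B@np.array([0,-.127,.033]),(255,0,0)),(O+B@np.array([0,-.095,.0625]),(255,0,255))):
        q=(proj(c,X)-np.array([u-40,v-30]))*5
        cv2.circle(w,tuple(int(k) for k in q),3,col,-1)
    i.append(w)
cv2.imwrite("pics/c5.png",np.hstack(i))
```

```text
t 11.03 tcp_b [   1.7 -107.5   30.2] F_b [ 0.4 -6.   2.6] w -0.002 point [ 0.003  0.418 -0.909] z [ 1.    -0.003  0.002]
[ 0.493  0.678 -0.191  1.761 -0.316  0.95   0.723]
```

View pics/c5.png

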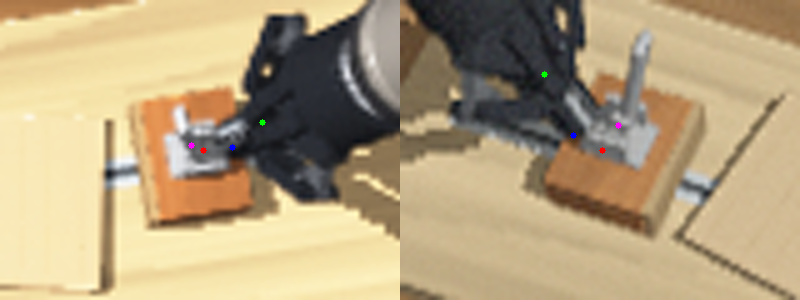

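The TCP mark (red) falls inside the jaw block, but the fingertips are seen about 20 mm higher, riding over the jaw's top against the hinge block. So the real tips are higher than the reported pose. That also explains the missed grip. I'll back off and probe downward.

```bash
python3 -m crank '[{"linear":[0.027,-0.0125,0],"dr":[0,0,0],"hand":-1},{"linear":[0.0545,-0.025,0],"dr":[0,0,0],"hand":-1},{"linear":[0.0545,-0.025,0],"dr":[0,0,0],"hand":-1},{"linear":[0.0565,-0.0205,0],"dr":[0,0,0],"hand":-1},{"linear":[0.0585,-0.016,0],"dr":[0,0,0],"hand":-1},{"linear":[0.0585,-0.016,0],"dr":[0,0,0],"hand":-1}]'
python3 -c "
from h import *
here()
for c in('top','scene'):
    im=bot.read_camera(c);p=bot.get_obs()['eef_pos'];a=rot()[:,1]
    u,v=map(int,proj(c,p))
    w=cv2.resize(im[v-24:v+24,u-32:u+32],(400,300),interpolation=2)
    for X,col in((p,(0,0,255)),(p-.02*a,(0,255,0))):
        q=(proj(c,X)-np.array([u-32,v-24]))*6.25
        cv2.circle(w,tuple(int(k) for k in q),3,col,-1)
    cv2.imwrite('pics/d_'+c+'.png',w)
cv2.imwrite('pics/d.png',np.hstack([cv2.imread('pics/d_'+c+'.png') for c in('top','scene')]))
"
```

```text
t: 11.63
eef_pos: [0.5627, -0.1918, 0.0188]
tool_rot: [0.628, -0.432, 0.56, -0.325]
contact_force: [0.3, -0.2, 0.5]
gripper_width: -0.002
t 11.63 tcp_b [   0.5 -163.5   18.8] F_b [ 0.3 -0.3  0.5] w -0.002 point [-0.001  0.422 -0.907] z [ 1.    -0.    -0.001]
```

View pics/d.png

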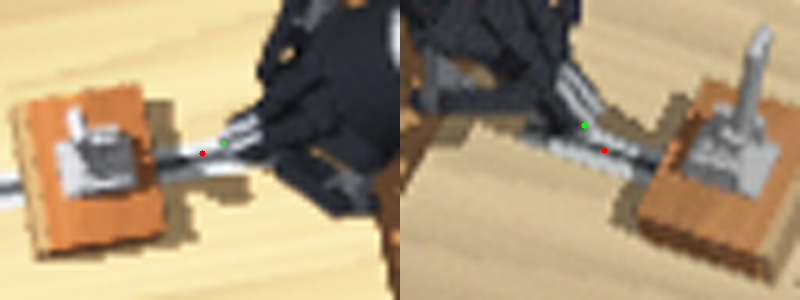

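The red mark (reported TCP) lies about 20 mm beyond the visible tips in both views, and the green mark (20 mm back) is on them. The tool is therefore effectively 20 mm shorter than reported. I'll build that into the helpers, go 7 mm lower and push.

```bash
cat >> h.py <<'E'
def true():
    o=bot.get_obs();R=B.T@rot();T=B.T@(o["eef_pos"]-O)-.02*R[:,1]
    print("t",round(o["t"],2),"true tcp",(T*1000).round(1),"F_b",(B.T@o["contact_force"]).round(1),"w",round(o["gripper_width"],3),"point",R[:,1].round(3))
    return T
E
python3 -m crank '[{"linear":[0.003,0.0065,0],"dr":[0,0,0],"hand":-1},{"linear":[-0.006,0.0105,0],"dr":[0,0,0],"hand":-1},{"linear":[-0.013,0.014,0],"dr":[0,0,0],"hand":-1},{"linear":[-0.02,0.017,0],"dr":[0,0,0],"hand":-1},{"linear":[-0.026,0.02,0],"dr":[0,0,0],"hand":-1},{"linear":[-0.031,0.022,0],"dr":[0,0,0],"hand":-1},{"linear":[-0.036,0.0245,0],"dr":[0,0,0],"hand":-1},{"linear":[-0.041,0.0265,0],"dr":[0,0,0],"hand":-1},{"linear":[-0.045,0.0285,0],"dr":[0,0,0],"hand":-1},{"linear":[-0.045,0.0285,0],"dr":[0,0,0],"hand":-1}]'
python3 - <<'E'
from h import *
true()
for c in("top","scene"):
    im=bot.read_camera(c)
    for n,z in(("jaw_back",.033),("jaw",.018),("fence_face",.024),("roof_board",.018)):
        for k in bot.place_of(c,n)[:1]: print(n,c,k["score"],(B.T@(at_z(c,k["xy"],z)-O)*1000).round(1))
E
```

```text
t: 12.57
eef_pos: [0.5551, -0.1437, 0.0134]
tool_rot: [0.627, -0.433, 0.558, -0.329]
contact_force: [0.4, -3.1, 0.1]
gripper_width: 0.002
t 12.57 true tcp [   1.5 -123.2   31.6] F_b [-0.1 -3.1  0.1] w 0.002 point [ 0.004  0.416 -0.909]
jaw_back top 0.79 [  -4.4 -119.2   33. ]
jaw top 0.87 [ -5.  -86.9  18. ]
fence_face top 0.74 [-0.9 98.2 24. ]
roof_board top 0.66 [-14.5  27.4  18. ]
jaw_back scene 0.69 [   0.7 -115.    33. ]
jaw scene 0.68 [  6.8 -87.6  18. ]
fence_face scene 0.64 [ -5.5 120.7  24. ]
roof_board scene 0.71 [-10.5  28.6  18. ]
```

```bash
python3 -m crank '[{"linear":[-0.0045,0.002,0],"dr":[0,0,0],"hand":-1},{"linear":[-0.009,0.004,0],"dr":[0,0,0],"hand":-1},{"linear":[-0.0135,0.006,0],"dr":[0,0,0],"hand":-1},{"linear":[-0.018,0.0085,0],"dr":[0,0,0],"hand":-1},{"linear":[-0.0225,0.0105,0],"dr":[0,0,0],"hand":-1},{"linear":[-0.027,0.0125,0],"dr":[0,0,0],"hand":-1},{"linear":[-0.027,0.0125,0],"dr":[0,0,0],"hand":-1}]' |grep force
python3 - <<'E'
from h import *
true()
for c in("top","scene"):
    im=bot.read_camera(c)
    for n,z in(("jaw_back",.033),("jaw",.018),("fence_face",.024),("roof_board",.018)):
        for k in bot.place_of(c,n)[:1]: print(n,c,k["score"],(B.T@(at_z(c,k["xy"],z)-O)*1000).round(1))
true()
E
```

```text
contact_force: [0.2, -4.0, 1.8]
t 13.65 true tcp [  1.5 -92.   31.4] F_b [-0.5 -3.9  1.8] w 0.0 point [ 0.003  0.418 -0.908]
jaw_back top 0.96 [ -8.2 -89.9  33. ]
jaw top 0.74 [  0.7 -55.4  18. ]
roof_board top 0.96 [-19.2  42.8  18. ]
jaw_back scene 0.8 [  1.  -94.8  33. ]
jaw scene 0.65 [  8.3 -57.7  18. ]
fence_face scene 0.76 [ -0.9 118.2  24. ]
roof_board scene 0.55 [-28.6  50.8  18. ]
t 14.15 true tcp [  1.5 -92.1  31.2] F_b [-0.1 -1.9  2. ] w 0.003 point [ 0.002  0.419 -0.908]
```

```bash
python3 -m crank '[{"linear":[-0.0036,0.0017,0],"dr":[0,0,0],"hand":-1},{"linear":[-0.0073,0.0033,0],"dr":[0,0,0],"hand":-1},{"linear":[-0.0073,0.0033,0],"dr":[0,0,0],"hand":-1},{"linear":[-0.0073,0.0033,0],"dr":[0,0,0],"hand":-1}]' |grep force
python3 -c "from h import *;true()"
python3 -m crank '[{"linear":[-0.0009,0.0004,0],"dr":[0,0,0],"hand":-1},{"linear":[-0.0018,0.0008,0],"dr":[0,0,0],"hand":-1},{"linear":[-0.0018,0.0008,0],"dr":[0,0,0],"hand":-1}]' |grep force
python3 -c "from h import *;true()"
python3 - <<'E'
from h import *
i=[]
for c in("top","scene"):
    im=bot.read_camera(c)
    u,v=map(int,proj(c,O+B@np.array([0,.03,.03])))
    i.append(cv2.resize(im[v-42:v+42,u-56:u+56],(400,300),interpolation=2))
    for n,z in(("fence",.018),("jaw",.018),("roof_board",.018)):
        for k in bot.place_of(c,n)[:1]: print(n,c,k["score"],(B.T@(at_z(c,k["xy"],z)-O)*1000).round(1))
cv2.imwrite("pics/c6.png",np.hstack(i))
E
```

```text
contact_force: [1.0, -7.2, 2.4]
t 14.48 true tcp [  1.5 -86.9  31.2] F_b [-0.3 -7.3  2.4] w -0.001 point [ 0.004  0.415 -0.91 ]
contact_force: [0.6, -10.4, 3.1]
t 14.73 true tcp [  1.5 -86.8  31.2] F_b [ -1.3 -10.4   3.1] w 0.002 point [ 0.005  0.413 -0.911]
fence top 0.56 [  6.7 107.5  18. ]
jaw top 0.69 [  0.4 -57.1  18. ]
roof_board top 0.94 [-24.4  41.2  18. ]
fence scene 0.86 [ -6.6 115.3  18. ]
jaw scene 0.67 [  4.9 -46.7  18. ]
roof_board scene 0.76 [-16.1  48.3  18. ]
```

View pics/c6.png

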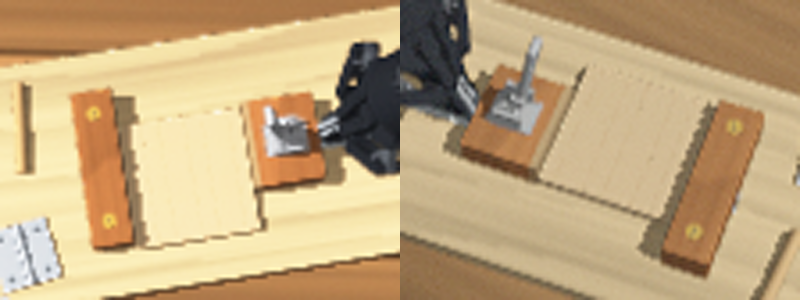

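The roof board now lies flush along the cork and square to the fence. The force of 10 N is above the 6 N maximum drag, so it is squeezing the board. I'll press to about 17 N.

```bash
for k in 1; do python3 -m crank '[{"linear":[-0.0009,0.0004,0],"dr":[0,0,0],"hand":-1},{"linear":[-0.0018,0.0008,0],"dr":[0,0,0],"hand":-1},{"linear":[-0.0018,0.0008,0],"dr":[0,0,0],"hand":-1}]' |grep force
python3 -c "from h import *;true()"; done
python3 -m crank '[{"linear":[-0.0009,0.0004,0],"dr":[0,0,0],"hand":-1},{"linear":[-0.0009,0.0004,0],"dr":[0,0,0],"hand":-1},{"linear":[-0.0009,0.0004,0],"dr":[0,0,0],"hand":-1}]' |grep force
python3 -c "from h import *;true()"
```

```text
contact_force: [0.4, -15.4, 3.0]
t 15.38 true tcp [  1.6 -86.6  31.3] F_b [ -2.4 -15.2   3. ] w 0.001 point [ 0.006  0.411 -0.912]
contact_force: [0.5, -16.5, 3.3]
t 15.63 true tcp [  1.6 -86.3  31.2] F_b [ -2.5 -16.3   3.3] w 0.001 point [ 0.007  0.41  -0.912]
```

The jaw has stalled at about 16 N of push, which is roughly 10–12 N of squeeze. I'll hold it briefly, then let go, retreat and move over to the fence side of the lever.

```bash
python3 -m crank '[{"linear":[0,0,0],"dr":[0,0,0],"hand":-1},{"linear":[0,0,0],"dr":[0,0,0],"hand":-1}]' |grep force
python3 -c "from h import *;true()"
python3 -m crank '[{"linear":[0.004,-0.002,0],"dr":[0,0,0],"hand":-1},{"linear":[0.02,-0.01,0],"dr":[0,0,0],"hand":-1},{"linear":[0.04,-0.04,0],"dr":[0,0,0],"hand":-1},{"linear":[0.04,-0.08,0],"dr":[0,0,0],"hand":-1},{"linear":[0.04,-0.12,0],"dr":[0,0,0],"hand":-1},{"linear":[0.04,-0.16,0],"dr":[0,0,0],"hand":-1},{"linear":[0.04,-0.2,0],"dr":[0,0,0],"hand":-1},{"linear":[0.04,-0.24,0],"dr":[0,0,0],"hand":-1},{"linear":[0.04,-0.24,0],"dr":[0,0,0],"hand":-1}]' |grep force
python3 - <<'E'
from h import *
T=true();goal([0,.05,.26],0)
for c in("top","scene"):
    im=bot.read_camera(c)
    for n,z in(("fence_face",.024),("jaw",.018),("lever_hinge",.0625),("roof_board",.018)):
        for k in bot.place_of(c,n)[:1]: print(n,c,k["score"],(B.T@(at_z(c,k["xy"],z)-O)*1000).round(1))
    m=bot.cut_out(c,"roof_board")[0]["pixels"].astype(np.uint8)
    ct=max(cv2.findContours(m,0,1)[0],key=cv2.contourArea)[:,0,:]
    P=np.array([(B.T@(at_z(c,p,.03)-O))[:2] for p in ct],np.float32)*1000
    print(c,cv2.minAreaRect(P),P.min(0),P.max(0))
E
```

```text
contact_force: [-0.4, -16.2, 3.9]
t 15.8 true tcp [  1.6 -86.3  31.3] F_b [ -3.3 -15.8   3.9] w -0.004 point [ 0.007  0.41  -0.912]
contact_force: [0.7, -0.2, 0.4]
t 16.55 true tcp [   3.  -220.9  239.9] F_b [ 0.7 -0.3  0.4] w 0.002 point [ 0.012  0.411 -0.911]
linear mm [-255.2   73.1   -4.5] dr [ -0.66  -0.22 -24.29]
fence_face top 0.64 [  7.2 107.1  24. ]
jaw top 0.6 [  4.2 -46.9  18. ]
lever_hinge top 0.64 [  1.1 -56.5  62.5]
roof_board top 0.68 [-29.2  37.5  18. ]
top ((-21.053810119628906, 46.954376220703125), (123.0792465209961, 125.40443420410156), 89.83916473388672) [-83.66968  -14.524138] [ 41.72895 108.60798]
fence_face scene 0.67 [ -3.9 117.5  24. ]
jaw scene 0.81 [  4.7 -53.3  18. ]
lever_hinge scene 0.6 [  0.8 -49.3  62.5]
roof_board scene 0.6 [-19.5  54.5  18. ]
scene ((-16.18593978881836, 46.92864990234375), (117.23670196533203, 123.7898178100586), 89.99874877929688) [-78.08094  -11.689712] [ 45.70794 105.54804]
```

```bash
python3 -m crank '[{"linear":[-0.255,0.073,-0.004],"dr":[-0.7,-0.2,-24.3],"hand":-1},{"linear":[-0.255,0.073,-0.004],"dr":[-0.7,-0.2,-24.3],"hand":-1},{"linear":[-0.255,0.073,-0.004],"dr":[-0.7,-0.2,-24.3],"hand":-1},{"linear":[-0.255,0.073,-0.004],"dr":[-0.7,-0.2,-24.3],"hand":-1},{"linear":[-0.255,0.073,-0.004],"dr":[-0.7,-0.2,-24.3],"hand":-1},{"linear":[-0.255,0.073,-0.004],"dr":[-0.7,-0.2,-24.3],"hand":-1},{"linear":[-0.255,0.073,-0.004],"dr":[-0.7,-0.2,-24.3],"hand":-1},{"linear":[-0.255,0.073,-0.004],"dr":[-0.7,-0.2,-24.3],"hand":-1},{"linear":[-0.255,0.073,-0.004],"dr":[-0.7,-0.2,-24.3],"hand":-1}]' |grep force
python3 -c "
from h import *
true();goal([0,.015,.115],0)"
```

```text
contact_force: [1.6, -0.4, 0.8]
t 17.9 true tcp [ -2.2  55.1 275.2] F_b [ 1.5 -0.7  0.8] w 0.001 point [-0.009  0.007 -1.   ]
linear mm [ 41.2 139.8   3.4] dr [ 0.51  0.33 -0.42]
```

```bash
python3 -m crank '[{"linear":[0.02,0.03,0.003],"dr":[0.5,0.3,-0.4],"hand":-1},{"linear":[0.04,0.065,0.003],"dr":[0.5,0.3,-0.4],"hand":-1},{"linear":[0.04,0.1,0.003],"dr":[0.5,0.3,-0.4],"hand":-1},{"linear":[0.04,0.14,0.003],"dr":[0.5,0.3,-0.4],"hand":-1},{"linear":[0.04,0.14,0.003],"dr":[0.5,0.3,-0.4],"hand":-1},{"linear":[0.04,0.14,0.003],"dr":[0.5,0.3,-0.4],"hand":-1}]' |grep force
python3 - <<'E'
from h import *
T=true()
P=np.array([-.051,.0625])
for th,r in((95,80),(85,84),(75,88),(65,92),(55,97),(50,99),(40,95),(30,90),(20,85),(10,82),(3,80)):
    t=np.radians(th);u=np.array([-np.cos(t),np.sin(t)]);n=np.array([np.sin(t),np.cos(t)])
    g=P+r/1e3*u+.009*n+np.array([.011*np.sin(t),0])
    d=g-T[1:];print(th,r,"y,z",g.round(3),"linear",(-d).round(4))
i=[]
for c in("top","scene"):
    im=bot.read_camera(c)
    u,v=map(int,proj(c,O+B@np.array([0,.0,.1])))
    i.append(cv2.resize(im[v-42:v+42,u-56:u+56],(400,300),interpolation=2))
cv2.imwrite("pics/c7.png",np.hstack(i))
E
```

```text
contact_force: [-0.2, 0.1, 1.7]
t 18.4 true tcp [ -2.5  13.9 133.1] F_b [-0.1  0.2  1.7] w -0.002 point [-0.006  0.001 -1.   ]
95 80 y,z [-0.024  0.141] linear [ 0.038  -0.0083]
85 84 y,z [-0.038  0.147] linear [ 0.0523 -0.0139]
75 88 y,z [-0.054  0.15 ] linear [ 0.0684 -0.0167]
65 92 y,z [-0.072  0.15 ] linear [ 0.0857 -0.0166]
55 97 y,z [-0.09   0.147] linear [ 0.1042 -0.014 ]
50 99 y,z [-0.099  0.144] linear [ 0.1133 -0.011 ]
40 95 y,z [-0.111  0.13 ] linear [0.1249 0.0026]
30 90 y,z [-0.119  0.115] linear [0.1329 0.0178]
20 85 y,z [-0.124  0.1  ] linear [0.138  0.0331]
10 82 y,z [-0.128  0.086] linear [0.1422 0.0475]
3 80 y,z [-0.13   0.076] linear [0.1438 0.0574]
```

View pics/c7.png

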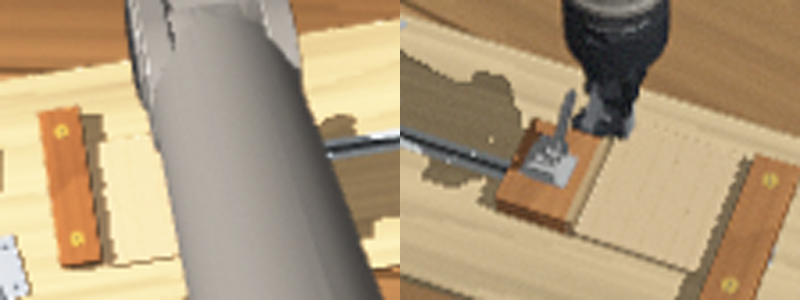

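The scene view shows the shut fingers on the fence side of the upright lever, at its upper end. I'll swing the lever over towards -y.

```bash
python3 -m crank '[{"linear":[0.02,-0.005,0.003],"dr":[0,0,0],"hand":-1},{"linear":[0.038,-0.008,0.003],"dr":[0,0,0],"hand":-1},{"linear":[0.052,-0.014,0.003],"dr":[0,0,0],"hand":-1},{"linear":[0.068,-0.0165,0.003],"dr":[0,0,0],"hand":-1},{"linear":[0.086,-0.0165,0.003],"dr":[0,0,0],"hand":-1},{"linear":[0.104,-0.014,0.003],"dr":[0,0,0],"hand":-1},{"linear":[0.113,-0.011,0.003],"dr":[0,0,0],"hand":-1},{"linear":[0.113,-0.011,0.003],"dr":[0,0,0],"hand":-1}]' |grep force
python3 - <<'E'
from h import *
T=true()
for c in("top","scene"):
    im=bot.read_camera(c)
    for n,z in(("lever_tip",.14),("jaw",.018)):
        for k in bot.place_of(c,n)[:1]: print(n,c,k["score"],(B.T@(at_z(c,k["xy"],z)-O)*1000).round(1))
E
```

```text
contact_force: [0.5, -3.0, 5.0]
t 19.17 true tcp [   3.3 -101.1  147.7] F_b [-0.1 -3.   5. ] w 0.002 point [ 0.003 -0.003 -1.   ]
lever_tip top 0.67 [   4.4 -110.6  140. ]
jaw top 0.65 [  1.5 -45.7  18. ]
lever_tip scene 0.43 [ -18.3 -116.8  140. ]
jaw scene 0.79 [  8.2 -41.8  18. ]
```

```bash
python3 -m crank '[{"linear":[0.006,0.007,0],"dr":[0,0,0],"hand":-1},{"linear":[0.011,0.014,0],"dr":[0,0,0],"hand":-1},{"linear":[0.015,0.021,0],"dr":[0,0,0],"hand":-1},{"linear":[0.019,0.029,0],"dr":[0,0,0],"hand":-1},{"linear":[0.019,0.029,0],"dr":[0,0,0],"hand":-1}]' |grep force
python3 -c "from h import *;true()"
python3 -m crank '[{"linear":[0.003,0.0075,0],"dr":[0,0,0],"hand":-1},{"linear":[0.005,0.015,0],"dr":[0,0,0],"hand":-1},{"linear":[0.007,0.022,0],"dr":[0,0,0],"hand":-1},{"linear":[0.009,0.029,0],"dr":[0,0,0],"hand":-1},{"linear":[0.009,0.029,0],"dr":[0,0,0],"hand":-1}]' |grep force
python3 -c "from h import *;true()"
```

```text
contact_force: [-0.1, 0.2, -0.1]
t 19.88 true tcp [   2.2 -115.8  116.3] F_b [-0.1  0.2 -0.1] w 0.001 point [-0.001  0.001 -1.   ]
contact_force: [-0.8, -0.6, 0.1]
t 20.3 true tcp [   0.7 -124.8   85.5] F_b [-0.9 -0.4  0.1] w 0.003 point [-0.004  0.002 -1.   ]
```

Run:
```python
from h import *
i=[]
for c in("top","scene"):
    im=bot.read_camera(c)
    for n,z in(("lever_tip",.08),("jaw",.018),("jaw_back",.033)):
        for k in bot.place_of(c,n)[:1]: print(n,c,k["score"],k["xy"],(B.T@(at_z(c,k["xy"],z)-O)*1000).round(1))
    u,v=map(int,proj(c,O+B@np.array([0,-.09,.08])))
    i.append(cv2.resize(im[v-30:v+30,u-40:u+40],(400,300),interpolation=2))
cv2.imwrite("pics/c8.png",np.hstack(i))
```

```text
jaw top 0.97 [285.5, 175.8] [ -0.2 -52.1  18. ]
jaw_back top 0.62 [295.8, 175.4] [ -7.1 -85.2  33. ]
lever_tip scene 0.71 [185.0, 181.1] [  -2.1 -157.5   80. ]
jaw scene 0.71 [219.9, 204.7] [  3.8 -46.8  18. ]
jaw_back scene 0.85 [211.1, 198.0] [ -0.6 -76.5  33. ]
```

View pics/c8.png

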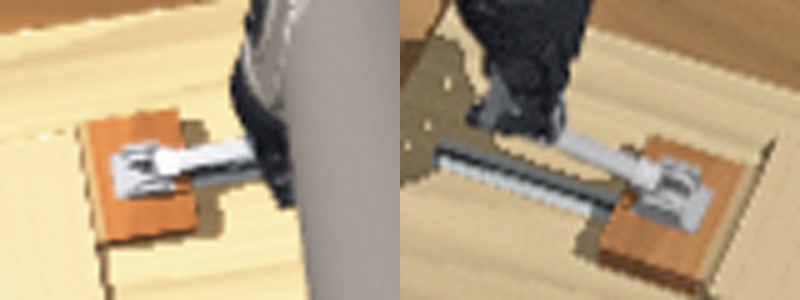

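The lever lies low under the finger and the jaw is still up against the board. I'll move out to near the tip and press down in steps.

```bash
python3 -m crank '[{"linear":[0.016,0,0],"dr":[0,0,0],"hand":-1},{"linear":[0.016,0.004,0],"dr":[0,0,0],"hand":-1},{"linear":[0.016,0.008,0],"dr":[0,0,0],"hand":-1},{"linear":[0.016,0.008,0],"dr":[0,0,0],"hand":-1}]' |grep force
python3 -c "from h import *;true()"
python3 -m crank '[{"linear":[0,0.002,0],"dr":[0,0,0],"hand":-1},{"linear":[0,0.004,0],"dr":[0,0,0],"hand":-1},{"linear":[0,0.004,0],"dr":[0,0,0],"hand":-1}]' |grep force
python3 -c "from h import *;true()"
python3 -m crank '[{"linear":[0,0.002,0],"dr":[0,0,0],"hand":-1},{"linear":[0,0.004,0],"dr":[0,0,0],"hand":-1},{"linear":[0,0.004,0],"dr":[0,0,0],"hand":-1}]' |grep force
python3 -c "from h import *;true()"
```

```text
contact_force: [-1.0, -0.1, 0.8]
t 21.03 true tcp [   1.3 -140.8   78.4] F_b [-1.   0.1  0.8] w 0.001 point [-0.002  0.002 -1.   ]
contact_force: [0.5, 0.1, -0.3]
t 21.28 true tcp [   1.8 -140.8   74.9] F_b [ 0.5  0.  -0.3] w -0.003 point [-0.002  0.001 -1.   ]
contact_force: [0.4, -1.1, 0.4]
t 21.53 true tcp [   1.8 -141.3   71. ] F_b [ 0.2 -1.2  0.4] w 0.0 point [-0.001  0.001 -1.   ]
```

```bash
for i in 1; do python3 -m crank '[{"linear":[0,0.002,0],"dr":[0,0,0],"hand":-1},{"linear":[0,0.004,0],"dr":[0,0,0],"hand":-1},{"linear":[0,0.004,0],"dr":[0,0,0],"hand":-1}]' |grep force
python3 -c "from h import *;true()"; done
python3 -m crank '[{"linear":[0,0.002,0],"dr":[0,0,0],"hand":-1},{"linear":[0,0.004,0],"dr":[0,0,0],"hand":-1},{"linear":[0,0.004,0],"dr":[0,0,0],"hand":-1}]' |grep force
python3 -c "from h import *;true()"
```

```text
contact_force: [0.7, -0.0, -0.4]
t 21.78 true tcp [   2.1 -141.5   67.3] F_b [ 0.6 -0.1 -0.4] w -0.001 point [-0.001  0.001 -1.   ]
contact_force: [-8.9, 1.9, 28.0]
t 22.03 true tcp [   2.4 -141.7   66.5] F_b [-8.4  3.5 28. ] w -0.004 point [-0. -0. -1.]
```

A hard stop at 28 N means the lever is on its lower stop. I'll lift off, clear the view, and check.

```bash
python3 -m crank '[{"linear":[0,0,0],"dr":[0,0,0],"hand":-1},{"linear":[0,0,0],"dr":[0,0,0],"hand":-1},{"linear":[0,-0.02,0],"dr":[0,0,0],"hand":-1},{"linear":[0,-0.06,0],"dr":[0,0,0],"hand":-1},{"linear":[0.03,-0.1,0],"dr":[0,0,0],"hand":-1},{"linear":[0.07,-0.12,0],"dr":[0,0,0],"hand":-1},{"linear":[0.11,-0.12,0],"dr":[0,0,0],"hand":-1},{"linear":[0.15,-0.12,0],"dr":[0,0,0],"hand":-1},{"linear":[0.19,-0.12,0],"dr":[0,0,0],"hand":-1},{"linear":[0.22,-0.12,0],"dr":[0,0,0],"hand":-1}]' |grep force
python3 - <<'E'
from h import *
true();i=[]
for c in("top","scene"):
    im=bot.read_camera(c)
    for n,z in(("lever_tip",.0675),("lever_hinge",.0625),("jaw",.018),("roof_board",.018),("fence_face",.024)):
        for k in bot.place_of(c,n)[:1]: print(n,c,k["score"],k["xy"],(B.T@(at_z(c,k["xy"],z)-O)*1000).round(1))
    r=bot.cut_out(c,"roof_board")
    if r:
        ct=max(cv2.findContours(r[0]["pixels"].astype(np.uint8),0,1)[0],key=cv2.contourArea)[:,0,:]
        P=np.array([(B.T@(at_z(c,p,.03)-O))[:2] for p in ct],np.float32)*1000
        print(c,cv2.minAreaRect(P))
    u,v=map(int,proj(c,O+B@np.array([0,.0,.05])))
    i.append(cv2.resize(im[v-42:v+42,u-56:u+56],(400,300),interpolation=2))
cv2.imwrite("pics/c9.png",np.hstack(i))
E
```

```text
contact_force: [0.7, -0.7, 0.2]
t 22.87 true tcp [   0.5 -365.1  183.5] F_b [ 0.6 -0.8  0.2] w 0.001 point [-0.001 -0.001 -1.   ]
lever_hinge top 0.47 [214.0, 205.0] [-68.  201.4  62.5]
jaw top 0.69 [285.2, 176.1] [ -1.1 -50.9  18. ]
roof_board top 0.77 [256.9, 187.8] [-26.2  51.9  18. ]
fence_face top 0.9 [237.8, 183.3] [ -1.5 114.3  24. ]
top ((-21.63805389404297, 46.57271957397461), (121.56253051757812, 121.46454620361328), 89.60820007324219)
lever_tip scene 0.66 [183.9, 184.3] [   2.5 -160.5   67.5]
lever_hinge scene 0.77 [218.4, 197.1] [  4.7 -49.   62.5]
jaw scene 0.9 [217.9, 204.3] [  4.6 -53.   18. ]
roof_board scene 0.61 [254.1, 207.4] [-23.9  53.2  18. ]
fence_face scene 0.89 [271.9, 218.4] [ -3.9 116.5  24. ]
scene ((-16.375076293945312, 47.134742736816406), (123.50664520263672, 122.65047454833984), 0.6469354629516602)
```

View pics/c9.png

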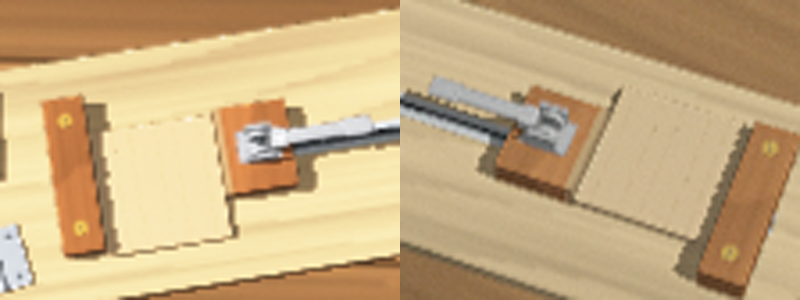

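Both views show the lever flat along the track and the roof board square. The dark strip at the fence could be its shadow on the roof board or a small gap. I'll measure fence face to board edge from intensity profiles, with no picture viewed.

Run:
```python
from h import *
np.set_printoptions(linewidth=200)
for c in("top","scene"):
    im=bot.read_camera(c).astype(np.float32)
    def prof(xs,ys,z):
        out=[]
        for y in ys:
            uv=np.array([proj(c,O+B@np.array([x,y,z])) for x in xs],np.float32)
            out.append(cv2.remap(im,uv[:,0].reshape(-1,1),uv[:,1].reshape(-1,1),cv2.INTER_LINEAR).reshape(-1,3).mean(0))
        return np.array(out)
    ys=np.arange(.090,.165,.002);p=prof(np.linspace(-.05,.03,30),ys,.048)
    print(c,"fence z48");[print(int(round(y*1000)),*q.astype(int),end=" | ") for y,q in zip(ys,p)];print()
    ys=np.arange(-.034,.006,.002);p=prof(np.linspace(-.07,-.05,12),ys,.030)
    print(c,"roof right edge z30");[print(int(round(y*1000)),*q.astype(int),end=" | ") for y,q in zip(ys,p)];print()
```

```text
top fence z48
90 180 230 247 | 92 166 214 234 | 94 133 176 202 | 96 105 142 169 | 98 90 123 148 | 100 86 117 141 | 102 84 115 139 | 104 73 101 127 | 106 61 94 133 | 108 64 109 172 | 110 67 119 193 | 112 69 124 200 | 114 70 124 201 | 116 69 123 200 | 118 69 124 200 | 120 71 127 203 | 122 72 130 206 | 124 72 131 206 | 126 72 131 205 | 128 71 130 204 | 130 70 128 202 | 132 68 124 199 | 134 68 123 199 | 136 70 125 202 | 138 72 128 207 | 140 73 130 209 | 142 76 134 213 | 144 94 153 222 | 146 127 186 232 | 148 158 216 241 | 150 173 229 247 | 152 177 232 248 | 154 178 232 248 | 156 178 232 248 | 158 178 232 248 | 160 178 232 248 | 162 178 232 248 | 164 178 232 248 | 
top roof right edge z30
-34 178 232 248 | -32 178 233 248 | -30 178 232 248 | -28 178 233 248 | -26 178 233 248 | -24 177 232 248 | -22 166 220 238 | -20 134 182 207 | -18 103 145 172 | -16 88 124 149 | -14 111 151 175 | -12 157 205 227 | -10 176 227 245 | -8 180 230 247 | -6 181 231 248 | -4 180 230 247 | -2 178 229 247 | 0 176 229 247 | 2 178 230 247 | 4 180 230 248 | 
scene fence z48
90 144 182 205 | 92 145 183 206 | 94 147 
[... 284 characters left out ...]
72 117 166 | 130 72 117 166 | 132 71 115 164 | 134 70 112 160 | 136 70 112 161 | 138 72 115 165 | 140 75 118 169 | 142 75 119 170 | 144 75 120 171 | 146 74 120 172 | 148 70 111 158 | 150 94 128 161 | 152 133 168 188 | 154 146 184 203 | 156 146 186 206 | 158 146 186 206 | 160 145 186 206 | 162 145 185 206 | 164 145 185 206 | 
scene roof right edge z30
-34 133 173 197 | -32 132 173 197 | -30 134 175 198 | -28 133 174 197 | -26 130 171 195 | -24 133 173 197 | -22 137 176 199 | -20 135 175 197 | -18 118 155 176 | -16 90 120 137 | -14 77 104 120 | -12 102 133 152 | -10 138 176 198 | -8 145 184 207 | -6 145 184 206 | -4 145 184 206 | -2 145 183 205 | 0 142 181 204 | 2 142 181 203 | 4 144 183 205 |
```

The fence face is at y = 106.5 mm (top) and 109 mm (scene). The board's far edge is at 106.5 and 108 mm, so it touches within about 1 mm. I'm handing in.

```bash
python3 -c "
from h import *
true();print(bot.hand_in())"
```

```text
t 23.67 true tcp [   1.7 -361.4  183.4] F_b [-0.4 -0.   0. ] w 0.002 point [-0.001  0.001 -1.   ]
the job is handed in; nothing more can be done
None
```

I flipped the cam lever up and pushed the jaw until it pressed the roof board against the fence. I then flipped the lever down to its stop, backed the arm clear and handed in at about 24 s. The hand-in gave no verdict.

**Last checks**
- **Squeeze:** the jaw stalled at about 16 N of push, which is roughly 10–12 N on the cedar after drag and well under the 30 N limit. The squeeze left after letting go was not measured.
- **Position:** the fence face and the board edge agree within about 1 mm in both cameras. The board is square within about 0.01 rad and sits about 20 mm off the track's middle (limit 30 mm).
- **Lever:** it stopped hard at about 28 N when pressed down and looks flat in both pictures. I had no direct reading of its angle.
- **Robot:** contact force at hand-in was about zero. The last pictures showed no sign that other things had moved, but I did not measure them.

**What disagreed or failed**
- **Tool length:** the fingertips were about 20 mm short of the reported TCP along the tool. My first grip on the lever missed because of it, and the first push ran over the jaw's top against the hinge block. I corrected for this and repeated both.
- **Network points:** the trained networks' points for the fence and the roof board scattered by up to about 10 mm. I used picture edges for the final position check instead.

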